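# Load the slide carrier under the clip spring

## Robot

A 6-joint arm with a two-finger parallel gripper is mounted at the origin on the work surface. World frame = base frame: x ahead of the robot, y to its left, z up, the work surface at z = 0. Lengths are in m, angles in degrees, forces in N, time in s.
With the tool pointing down it reaches from about 0.4 to 0.825 m from the base axis. Payload 7 kg.
Tool frame: the origin (TCP) lies midway between the tips of the shut fingers; the grasp point (between the pads) lies 19 mm behind it; z points along the fingers, y is the direction in which the jaws open and shut (so a half turn about z gives the same grasp; the last joint's range is limited). The gripper opens to 88 mm and grips with 3 to 60 N. Pads are 19 mm wide; open, the fingers measure 130 mm over their backs; the gripper's body (78 mm by 193 mm) begins 47 mm behind the grasp point.
Start: joints at [-60.269, 20.546, 0.682, 0, -70.136, -16.507], TCP at [0.154, -0.657, 0.227] pointing down, gripper open.
Joint ranges: [-176.03, 176.03], [-82.01, 121.73], [-58.28, 71.71], [-173.87, 95.51], [-174.79, -0.11], [-173.66, 173.66]. Speed limits (degrees/s): [136.94, 136.94, 172.46, 180, 180, 180].

## Interface

Orientations are given as a 3x3 rotation matrix whose columns are the frame's x, y, z axes.
In Python, from rig import robot gives the robot as it stands. Calls block until the motion is done:
- robot.goto(position, orientation): joint-space move of the TCP to a pose.
- robot.servo_line(position, ori=None, speed=0.15): straight line of the TCP; ori=None keeps the orientation; speed is the mean speed in m/s.
- robot.movej(angles): joint-space move.
- robot.move_gripper(opening): opening from 0.0 (shut) to 1.0 (fully open); the grip force is fixed at half the most; returns when the fingers have stopped.
- robot.dwell(seconds).
- robot.ik(position, orientation): joint angles nearest the present ones, or None.
- robot.grab_frame(name): name is "scene" or "top" or "wrist"; returns (picture, depth): 420x560x3 uint8, red, green, blue; 420x560 float32, m along the optical axis (not along the pixel's ray), 0 where there is no reading.
- robot.camera_info(name): a dict with "vfov" (degrees; the focal length in pixels is half the picture's height over the tangent of half this angle, whatever the lens; pixels are square), "cx", "cy" (the principal point, pixels), "view" (4x4, takes a point from world to camera coordinates); the wrist camera has in their place "T_tool_cam" (4x4, takes a point from camera to tool coordinates, whose origin is the TCP and whose axes are the flange's). Camera axes: x right, y down, z forward; pixel columns grow to the right and rows downward; lengths in m; the calibration is good to about 2 mm. A picture is of the moment at which its call begins: read the wrist's pose just before it. camera_info takes no time and is no camera call.
A pose or a line that the arm cannot do raises robot.Unreachable and nothing moves.
- robot.job_done(): hands the job in, once; it reports no verdict.
Readings, each from a call of its own:
- robot.read_t(): time.
- robot.read_qpos(): joint angles.
- robot.read_qvel(): joint speeds.
- robot.read_effort(): joint torques, N m.
- robot.read_position(): TCP position.
- robot.read_tcp_rot(): TCP orientation.
- robot.read_force(): force on the tool from outside, world axes, zero at the start.
- robot.read_ft_torque(): the same for the moment, N m.
- robot.read_grip_width(): opening from 0.0 (shut) to 1.0 (fully open).
Only numpy, scipy, OpenCV 4.12 (cv2) and the standard library are available. Lean on these libraries where they do the work, as an engineer would, in place of code of your own. Each camera call takes 0.05 s, during which the arm holds its last target. There are 200 camera calls.

## Task

Load the microscope slide: put the closed fingertips on the ribbed press pad at the tail of the white slide carrier, press the carrier down hard on its sprung stage, and while it is down push it along the dock so that its nose passes under the steel clip spring, all the way until it meets the stop. Then let go, leaving the spring clamping the carrier. Only press and push the carrier, never lift it; keep the robot off the clip spring, and leave everything else on the bench where it stands.

Things in the scene. Friction and masses are not known exactly. Their poses are not given: they have to be found in the camera images.
- dock: Loading dock screwed to the bench: aluminium base 285 x 110 x 12 mm, two grey side rails (inner gap 59 mm, tops 33 mm above the bench), open at one end, a dark steel stop and an aluminium bridge (62 mm high) at the other. Origin on the bench, on the centre line; +x is the loading direction, from open end to stop; +z up. Base from x = -167 to +117 mm, rails -160 to +95 mm.
- stop (a point): Centre of the face of the stop that the carrier's nose must meet: dock x = +95 mm, 30 mm above the bench. Same axes as the dock.
- stage (a joint): Sprung steel stage between the rails that the carrier rests on, 250 x 58 mm, reaching from dock x = -157 mm to +93 mm; it moves straight up and down without tilting. Value = how far it is pressed down (m): 0 up (its top 28 mm above the bench), 0.010 fully down against the base. It needs about 7 N to start moving and about 17 N to be fully down (1000 N/m).
- clip_spring: Steel leaf spring, 50 mm wide, that pivots at the bridge (origin on the pivot line, dock x = +92 mm, 54 mm above the bench) and slopes down towards the open end, where it ends in a rolled edge of 8 mm diameter. The edge starts to yield upward at about 2 N, 2200 N/m beyond that, 6.8 mm at most.
- spring_edge (a point): Lowest line of the clip spring's rolled edge, mid-width: dock x = +35 mm, 27.5 mm above the bench at rest. With the stage up the carrier's nose butts against it; with the stage pressed down 7 mm or more the nose slips under and lifts the edge a little. When the robot then lets go, the stage comes back up to about 5 mm down and clamps the carrier against the spring.
- carrier: White plastic slide carrier lying loose on the stage between the rails, 140 x 56 x 10 mm, 0.12 kg, with a 76 x 26 mm glass slide in its top. Origin at the centre of its underside, +x towards its nose. Fully loaded, its origin is at dock x = +25 mm. It slides easily (friction about 0.25): pushing it in while pressed takes up to about 15 N.
- nose (a point): Middle of the carrier's nose, on its underside (carrier x = +70 mm). The nose slopes over its last 8 mm from the 10 mm top down to a 6 mm high blunt face. At the start it is 15 to 45 mm short of the spring's edge.
- rib (a point): Top middle of the cross rib on the carrier, 10 mm above its top face (carrier x = -27 mm). The rib is 6 mm thick along the carrier (x = -30 to -24 mm) and 50 mm wide; a fingertip on the press pad pushes against its tail side.
- press_pad (a point): Centre of the flat press pad on the carrier's tail: carrier x = -50 mm, on its top face (10 mm above its underside, 38 mm above the bench at the start). The pad is 40 mm long (carrier x = -70 to -30 mm, ends at the rib) and 56 mm wide.
- marker: Marker pen, 130 mm long, 13 mm thick, lying on the bench beside the dock; not to be disturbed. Origin under its middle.
- beaker: Glass beaker, 60 mm across, 80 mm high, standing beside the dock; not to be disturbed. Origin under its centre.
- jar: Amber jar, 54 mm across, 70 mm high, standing beside the dock; not to be disturbed. Origin under its centre.
- vial: Small glass vial, 28 mm across, 50 mm high, standing past the stop end of the dock; not to be disturbed. Origin under its centre.
- wash_bottle: White plastic bottle, 68 mm across, 170 mm high; not to be disturbed. Origin under its centre.
- slide_box: Blue slide box, 92 x 177 x 35 mm, lying on the bench; not to be disturbed. Origin under its centre.
Not all that is in view belongs to the job. There is more than one size of the carrier; the one meant has the size given above.

How it is judged:
By the outcome, as a careful person would: the job done as asked, in the order asked, and still so for the second after the job is handed in, with the robot touching nothing.
It also fails if it takes over 38 s, if anything falls off the work surface, if the arm or the gripper's body presses on something with over 40 N, if the wrist force passes 120 N, or if a joint passes its speed limit or range.

## Working session

There is one attempt and no reset: what is moved stays moved. The work goes in short steps, each a Python script; the robot and the scene stay as the last script left them, time stands still between calls to the robot, and variables do not carry over. Pictures are saved under pics/ and viewed, about 8 in all and at most 12, crops included, and the job is handed in when it is done.

```bash
ls; mkdir -p pics; python3 - <<'E'
from rig import robot
import cv2, numpy as np
np.set_printoptions(precision=4,suppress=True)
for n in ("scene","top"):
    p,d=robot.grab_frame(n); cv2.imwrite(f"pics/{n}0.png",p[:,:,::-1]); np.savez(f"{n}0.npz",p=p,d=d)
    print(n,robot.camera_info(n),(d>0).mean())
print(robot.camera_info("wrist"),robot.read_t(),robot.read_position(),robot.read_tcp_rot())
E
```

```text
pics
scene {'vfov': 52.37814550855496, 'cx': 277.9399348145779, 'cy': 214.74627885484307, 'view': array([[-0.4685,  0.8833,  0.0158,  0.2354],
       [ 0.5202,  0.2903, -0.8032, -0.2255],
       [-0.7141, -0.3681, -0.5955,  1.4407],
       [ 0.    ,  0.    ,  0.    ,  1.    ]])} 0.9957780612244898
top {'vfov': 45.19117848145708, 'cx': 278.88294338186193, 'cy': 213.72882102285672, 'view': array([[ 0.0027, -0.9998,  0.0172, -0.0019],
       [-0.9835, -0.0058, -0.1807,  0.5308],
       [ 0.1808, -0.0164, -0.9834,  1.3993],
       [ 0.    ,  0.    ,  0.    ,  1.    ]])} 0.996156462585034
{'vfov': 60.09974514825109, 'cx': 272.0856066444811, 'cy': 207.24727316044377, 'T_tool_cam': array([[-0.0001, -0.9681, -0.2505,  0.0669],
       [ 1.    , -0.0001,  0.0002, -0.0002],
       [-0.0002, -0.2505,  0.9681, -0.158 ],
       [ 0.    ,  0.    ,  0.    ,  1.    ]])} 0.1 [ 0.1543 -0.6567  0.2257] [[-0.9735 -0.2287 -0.0005]
 [-0.2287  0.9735  0.0014]
 [ 0.0002  0.0015 -1.    ]]
```

View pics/top0.png

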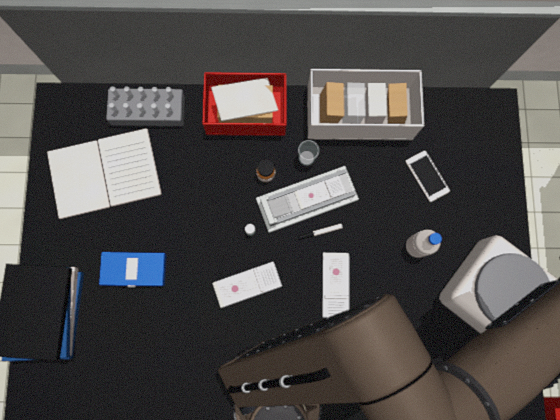

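View pics/scene0.png

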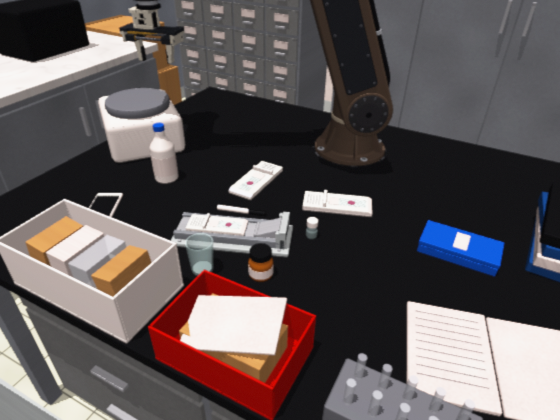

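The top view shows the dock around (307,199), with the bridge on the left at about (275,208), so loading runs toward image left (+y). Candidates for the carrier are the one in the dock (~(325,192)) and two loose ones at (247,284) and (336,284). I choose the one in the dock, since it lies on the stage between the rails. Beaker is at (308,152), jar (265,171), vial (250,230), marker (322,231).

```bash
cat > h.py <<'E'
import numpy as np, cv2
np.set_printoptions(precision=4,suppress=True)
def cam(ci,T=None):
    f=210/np.tan(np.radians(ci["vfov"]/2)); V=np.linalg.inv(ci["view"]) if T is None else T@ci["T_tool_cam"]
    return f,ci["cx"],ci["cy"],V
def cloud(d,c):
    f,cx,cy,V=c; v,u=np.mgrid[:d.shape[0],:d.shape[1]]
    P=np.stack([(u-cx)/f*d,(v-cy)/f*d,d],-1); return P@V[:3,:3].T+V[:3,3]
def ray(u,v,c,z):
    f,cx,cy,V=c; r=V[:3,:3]@[(u-cx)/f,(v-cy)/f,1]; return V[:3,3]+r*(z-V[2,3])/r[2]
def proj(P,c):
    f,cx,cy,V=c; W=np.linalg.inv(V); q=W[:3,:3]@P+W[:3,3]; return np.array([f*q[0]/q[2]+cx,f*q[1]/q[2]+cy])
E
python3 - <<'E'
from rig import robot
from h import *
a=np.load("top0.npz"); d=a["d"]; C=cloud(d,cam(robot.camera_info("top")))
z=C[...,2]; print("bench z",np.median(z[235:260,280:310]), z[235:260,280:310].std())
m=((z>0.006)&(z<0.1)).astype(np.uint8); m[:, :235]=0;m[:,380:]=0;m[:140]=0;m[245:]=0
n,l,s,cc=cv2.connectedComponentsWithStats(m)
for i in range(1,n):
    if s[i,4]>30:
        q=C[l==i]; print(s[i],cv2.minAreaRect(q[:,:2].astype(np.float32)*1000),np.percentile(q[:,2],[5,50,95]))
p=a["p"][160:240,245:370,::-1]; cv2.imwrite("pics/top_crop.png",cv2.resize(p,None,fx=6,fy=6,interpolation=cv2.INTER_CUBIC))
for n,u,v in (("beaker",308,152),("jar",265,171),("vial",250,230),("bottle",424,243),("mk",342,227),("mk2",301,236)): print(n,C[v,u])
E
```

```text
bench z 6.256607378263279e-05 0.076012335937783
[298 140  21  26 348] ((719.173828125, -89.48217010498047), (59.18614959716797, 79.4732437133789), 37.07931900024414) [0.0072 0.0517 0.081 ]
[255 158  20  25 335] ((667.0955810546875, 45.934532165527344), (66.90265655517578, 50.52519226074219), 35.77904510498047) [0.0174 0.0672 0.0743]
[ 256  166  102   66 3467] ((586.8900146484375, -81.97454833984375), (116.27597045898438, 293.10418701171875), 21.617046356201172) [0.0092 0.0327 0.0567]
[245 224  10  12  90] ((487.7914733886719, 85.35275268554688), (25.31336784362793, 25.921981811523438), 26.678956985473633) [0.0145 0.0489 0.0547]
[298 224  44  17 190] ((486.2746276855469, -119.31352233886719), (15.342449188232422, 129.99839782714844), 17.563167572021484) [0.007  0.0114 0.018 ]
beaker [ 0.7306 -0.0883  0.0008]
jar [0.6515 0.0409 0.0689]
vial [0.4834 0.0826 0.0467]
bottle [ 0.4386 -0.3901  0.1257]
mk [ 0.5005 -0.187   0.0022]
mk2 [ 0.4724 -0.0653  0.0068]
```

View pics/top_crop.png

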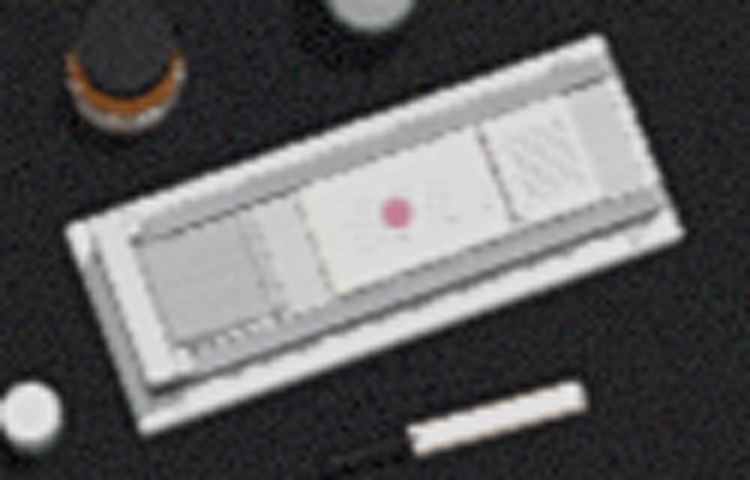

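The crop confirms it: white carrier in the dock, nose toward the left under the bridge side, pad at the right near crop (595,140), slide with pink dot at (397,212). The dock is near (0.578,-0.059) with its +x about 111.6°. Now I'll close the gripper and look from two wrist positions.

```bash
cat >> h.py <<'E'
def R(a,s=1):
    x=s*np.array([np.cos(a),np.sin(a),0]); z=np.array([0,0,-1.]); return np.stack([x,np.cross(z,x),z],1)
def shot(robot,name):
    T=np.eye(4); T[:3,3]=robot.read_position(); T[:3,:3]=robot.read_tcp_rot()
    p,d=robot.grab_frame("wrist"); cv2.imwrite(f"pics/{name}.png",p[:,:,::-1]); np.savez(f"{name}.npz",p=p,d=d,T=T); return p,d,T
E
python3 - <<'E'
from rig import robot
from h import *
a=np.radians(111.6); d=np.array([np.cos(a),np.sin(a),0]); O=np.array([.578,-.059,0])
P1=O-60e-3*d+[0,0,.25]; P2=O-110e-3*d+[0,0,.17]
for s in (1,-1): print(s,robot.ik(P1,R(a,s)),robot.ik(P2,R(a,s)))
s=min((1,-1),key=lambda s:abs(robot.ik(P1,R(a,s))[5]) if robot.ik(P1,R(a,s)) is not None else 999)
print(s)
robot.move_gripper(0)
robot.goto(P1,R(a,s)); shot(robot,"w1")
robot.servo_line(P2,speed=.2); shot(robot,"w2")
print(robot.read_t(),robot.read_position(),robot.read_force(),robot.read_qpos())
E
python3 -c "
import cv2,numpy as np
cv2.imwrite('pics/w12.png',np.vstack([cv2.resize(cv2.imread('pics/w1.png')[:, :],None,fx=.7,fy=.7),cv2.resize(cv2.imread('pics/w2.png'),None,fx=.7,fy=.7)]))"
```

```text
1 [   7.4672   13.7689   -5.7728    0.      -70.4583 -165.8672] [   2.8473   19.4724   -8.5699    0.      -61.9577 -161.2473]
-1 [  7.4672  13.7689  -5.7728   0.     -70.4583  14.1328] [  2.8473  19.4724  -8.5699   0.     -61.9577  18.7527]
-1
4.7417 [ 0.6191 -0.1612  0.1713] [-0.1489  0.7568  0.8048] [  2.8624  19.4078  -8.4892   0.0287 -62.0046  18.7286]
```

View pics/w1.png

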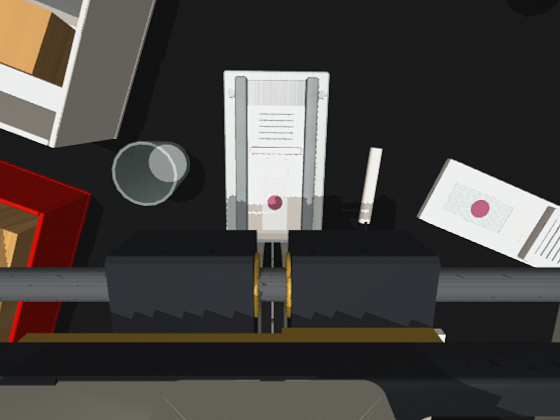

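View pics/w2.png

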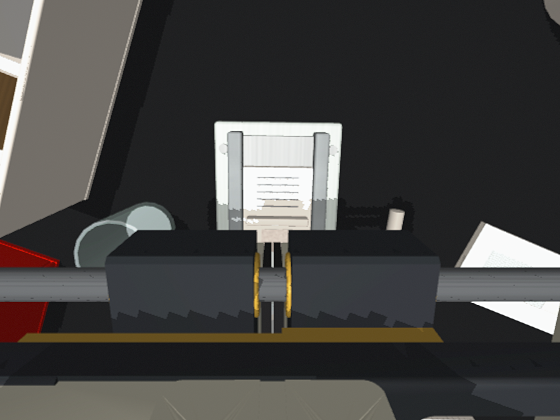

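w1 shows the dock's open end (base edge at row 71, rails at cols ~241/312), carrier tail edge at ~row 105, pad ribs at rows 112–140, rib at row ~150. w2 shows the tail at row ~166 and the rib at ~220. Triangulating these now.

```bash
python3 - <<'E'
from rig import robot
from h import *
ci=robot.camera_info("wrist")
for n,r,rows in (("w1",(80,100,115,140,185,210),(60,165)),("w2",(140,155,175,195),(115,232))):
    a=np.load(n+".npz"); g=cv2.cvtColor(a["p"],cv2.COLOR_RGB2GRAY).astype(int); c=cam(ci,a["T"]); C=cloud(a["d"],c)
    for v in r: print(n,"row",v,list(zip(range(222,340,1),g[v,222:340]))[::1] if 0 else "", [int(u) for u in range(215,345) if abs(g[v,u+1]-g[v,u-1])>35])
    print("col275",[(v,int(g[v,252]),int(round(1000*np.median(C[v,250:300,2])))) for v in range(*rows)])
    v=r[1]; print("z across",[(u,int(round(1000*C[v,u,2]))) for u in range(215,345,4)])
E
```

```text
w1 row 80  [222, 223, 224, 225, 234, 235, 245, 247, 248, 305, 306, 307, 308, 318, 319, 327, 328, 329, 330]
w1 row 100  [223, 224, 225, 234, 235, 245, 247, 248, 304, 305, 306, 307, 316, 318, 319, 326, 327, 328, 329]
w1 row 115  [223, 224, 225, 234, 235, 245, 247, 248, 304, 305, 306, 307, 317, 318, 326, 327, 328]
w1 row 140  [223, 224, 225, 226, 234, 235, 245, 247, 248, 303, 304, 305, 306, 316, 317, 324, 325, 326, 327]
w1 row 185  [224, 225, 226, 235, 236, 245, 247, 248, 301, 302, 303, 304, 314, 315, 322, 323, 324]
w1 row 210  [225, 226, 227, 235, 236, 247, 248, 276, 300, 301, 303, 313, 321, 322, 323]
col275 [(60, 27, 0), (61, 27, 0), (62, 27, 0), (63, 27, 0), (64, 27, 0), (65, 27, 0), (66, 27, 0), (67, 27, 0), (68, 26, 0), (69, 16, 0), (70, 95, 0), (71, 196, 9), (72, 225, 11), (73, 237, 12), (74, 237, 12), (75, 237, 12), (76, 237, 12), (77, 237, 12), (78, 238, 12), (79, 231, 12), (80, 202, 27), (81, 228, 28), (82, 227, 28), (83, 227, 28), (84, 228, 28), (85, 227, 28), (86, 226, 28), (87, 227, 28), (88, 227, 28), (89, 227, 28), (90, 227, 28), (91, 227, 28), (92, 227, 28), (93, 227, 28)
[... 3506 characters left out ...]
 218, 38), (212, 219, 38), (213, 219, 38), (214, 217, 38), (215, 183, 38), (216, 122, 40), (217, 126, 43), (218, 152, 46), (219, 213, 48), (220, 228, 48), (221, 245, 48), (222, 246, 48), (223, 242, 48), (224, 214, 48), (225, 201, 48), (226, 219, 38), (227, 219, 38), (228, 222, 38), (229, 206, 38), (230, 59, 39), (231, 23, 39)]
z across [(215, 0), (219, 11), (223, 11), (227, 12), (231, 33), (235, 33), (239, 33), (243, 22), (247, 28), (251, 28), (255, 27), (259, 28), (263, 28), (267, 28), (271, 28), (275, 29), (279, 28), (283, 29), (287, 28), (291, 29), (295, 28), (299, 28), (303, 28), (307, 27), (311, 28), (315, 31), (319, 33), (323, 33), (327, 34), (331, 12), (335, 12), (339, 12), (343, -1)]
```

```bash
python3 - <<'E'
from rig import robot
from h import *
ci=robot.camera_info("wrist")
def edge(g,v,lo,hi,sg):  # strongest subpixel edge of given sign
    x=g[v-2:v+3].astype(float).mean(0); k=np.diff(x)[lo:hi]*sg; k[k<0.4*k.max()]=0
    i=np.arange(lo,hi)+.5; return (k*i).sum()/k.sum()
res={}
for n,rows,win in (("w1",range(80,215,6),((230,240),(313,323),(219,230),(318,333))),("w2",range(142,200,4),((222,233),(322,331),(211,220),(333,345)))):
    a=np.load(n+".npz"); g=cv2.cvtColor(a["p"],cv2.COLOR_RGB2GRAY); c=cam(ci,a["T"])
    for nm,w,z,sg in (("rail",win[:2],.033,(-1,1)),("base",win[2:],.012,(1,-1))):
        L=np.array([[ray(edge(g,v,*w[k],sg[k]),v,c,z)[:2] for k in (0,1)] for v in rows])
        M=L.mean(1); (vx,vy,x0,y0)=cv2.fitLine(M.astype(np.float32),cv2.DIST_HUBER,0,1e-5,1e-5).ravel()
        ds=[np.degrees(np.arctan2(*cv2.fitLine(L[:,k].astype(np.float32),cv2.DIST_HUBER,0,1e-5,1e-5).ravel()[[1,0]]))%180 for k in (0,1)]
        t=np.degrees(np.arctan2(vy,vx))%180
        print(n,nm,"ang",t,ds,"width",np.linalg.norm(L[:,0]-L[:,1],axis=1).mean(),"mid",x0,y0); res[n,nm]=(t,x0,y0)
ang=np.radians(np.mean([res["w1","rail"][0],res["w1","base"][0]])); d=np.array([np.cos(ang),np.sin(ang)]); nn=np.array([-d[1],d[0]])
print("ang",np.degrees(ang)); off=[np.dot(nn,res[k][1:]) for k in res]; print("lateral",off)
feat={"w1":dict(base=(70.3,.012),stage=(79.9,.028),tail=(105.2,.038),ribT=(147.2,.048),ribN=(153.3,.048)),
      "w2":dict(base=(121.3,.012),stage=(135.5,.028),tail=(166.5,.038),ribT=(218.3,.048),ribN=(225.3,.048))}
S={}
for n in feat:
    a=np.load(n+".npz"); c=cam(ci,a["T"])
    for k,(v,z) in feat[n].items(): S[n,k]=np.dot(d,ray(275,v,c,z)[:2])
    print(n,{k:round(float((S[n,k]-S[n,"base"])*1000),1) for k in feat[n]}, S[n,"base"])
# two-view height at tail & rib: intersect rays in (s,z)
for k in ("tail","ribT","base"):
    A=[]
    for n in feat:
        c=cam(ci,np.load(n+".npz")["T"]); v=feat[n][k][0]; s0=np.dot(d,ray(275,v,c,0)[:2]); s1=np.dot(d,ray(275,v,c,.1)[:2]); A.append((s0,(s1-s0)/.1))
    print(k,"z 2-view",(A[1][0]-A[0][0])/(A[0][1]-A[1][1]))
so=np.mean([S[n,"base"] for n in feat])+.167; l=np.mean(off); O=so*d+l*nn
print("dock origin",O)
for k in ("tail","ribT","ribN"): print(k,"dock x",[S[n,k]-so for n in feat])
E
```

```text
w1 rail ang 110.68608 [np.float32(110.58661), np.float32(110.81591)] width 0.08302726411712832 mid 0.60632765 -0.14013983
w1 base ang 110.74524 [np.float32(110.69081), np.float32(110.769264)] width 0.10883102282264812 mid 0.6099953 -0.14904158
w2 rail ang 110.72526 [np.float32(110.91584), np.float32(110.78439)] width 0.08246899287797071 mid 0.6211695 -0.1792191
w2 base ang 110.768074 [np.float32(110.726), np.float32(110.90133)] width 0.10875390604137783 mid 0.6224949 -0.18246132
ang 110.71565
lateral [np.float32(-0.51755524), np.float32(-0.517837), np.float32(-0.517614), np.float32(-0.5177068)]
w1 {'base': 0.0, 'stage': 10.7, 'tail': 35.1, 'ribT': 75.0, 'ribN': 81.0} -0.43043299512337313
w2 {'base': 0.0, 'stage': 10.9, 'tail': 34.8, 'ribT': 75.2, 'ribN': 81.1} -0.43085864467233215
tail z 2-view 0.03400504291518651
ribT z 2-view 0.047131253527980595
base z 2-view 0.008680873896098855
dock origin [ 0.5775 -0.0635]
tail dock x [np.float64(-0.13173046154552892), np.float64(-0.1323806049262528)]
ribT dock x [np.float64(-0.09179464767386869), np.float64(-0.09196965688994274)]
ribN dock x [np.float64(-0.08583565243864522), np.float64(-0.08607890090440912)]
```

The measurements agree: dock origin (0.5775, -0.0635), axis 110.72°, carrier origin at dock x = -62 mm (nose 27 mm short), rib tail face at -92 mm, and depth heights of 12/28/33/38/48 mm. The two-view heights for tail and base read about 4 mm low. Next is the press.

```bash
cat >> h.py <<'E'
A=np.radians(110.72); D=np.array([np.cos(A),np.sin(A),0]); NN=np.array([-D[1],D[0],0]); O=np.array([.5775,-.0635,0])
def at(x,z): return O+x*D+[0,0,z]
def st(robot,b=0):
    p=robot.read_position(); f=np.array(robot.read_force())-b
    return np.array([np.dot(p-O,D)*1e3,np.dot(p-O,NN)*1e3,p[2]*1e3,np.dot(f,D),np.dot(f,NN),f[2]])
E
python3 - <<'E'
from rig import robot
from h import *
x=-.1045
robot.servo_line(at(x,.075),R(A,-1),speed=.15); robot.dwell(.3)
b=np.mean([robot.read_force() for _ in range(3)],0); np.save("b.npy",b); print("bias",b,robot.read_t())
robot.servo_line(at(x,.043),speed=.06); print(st(robot,b))
z=.040
while z>.020:
    robot.servo_line(at(x,z),speed=.02); s=st(robot,b); print("%.3f"%z,s.round(1),robot.read_t())
    if s[5]>27 or abs(s[3])>15: break
    z-=.0015
shot(robot,"w3")
E
```

```text
bias [ 0.1091 -0.0302 -0.1033] 5.825
[-104.5628   -0.0346   42.8084    0.4467    1.1546    0.6433]
0.040 [-104.5   -0.    40.1   -0.9   -0.1    0.7] 6.8083
0.038 [-104.5    0.    38.5   -0.5    1.3   -0.4] 7.0583
0.037 [-104.7   -0.3   37.7    1.5    1.7    6.3] 7.3083
0.035 [-104.8   -0.6   36.5    1.1    1.2    6.8] 7.5583
0.034 [-104.9   -0.7   35.2    1.3    1.3    9. ] 7.8083
0.032 [-105.    -0.9   34.     1.5    1.6   10.4] 8.0583
0.031 [-105.1   -1.    32.7    1.     1.8   11.9] 8.3083
0.029 [-105.2   -1.2   31.4    2.2    2.4   12.7] 8.5583
0.028 [-105.2   -1.3   30.1    1.7    2.6   13.8] 8.8083
0.026 [-105.3   -1.4   28.8    1.7    3.2   15.1] 9.0583
0.025 [-105.5   -1.5   28.1    2.7    2.8   19.4] 9.3083
0.023 [-105.6   -1.5   27.9    5.4    6.9   30.6] 9.5583
```

The stage bottomed at pad z = 27.9 mm with 30 N. Now I'll push along the dock with force feedback.

```bash
python3 - <<'E'
from rig import robot
from h import *
b=np.load("b.npy"); z=.0235; x=-.1045; px=None
while x<.005:
    s=st(robot,b)
    x+= .008 if s[0]<-30 else .002
    if s[5]<22: z-=.001
    if s[5]>38: z+=.001
    lat=-np.clip(s[1],-2,2)*1e-3
    robot.servo_line(at(x,z)+lat*NN,speed=.04 if s[0]<-30 else .02); n=st(robot,b); print("%.3f %.4f"%(x,z),n.round(1),robot.read_t())
    if n[3]<-28 or n[2]>32 or n[5]>60 or (n[0]-s[0]<.7 and n[3]<-18): break
shot(robot,"w4"); np.save("cmd.npy",[x,z])
E
```

```text
-0.097 0.0235 [-98.7  -1.6  28.   -1.2   3.4  24.9] 9.9583
-0.088 0.0235 [-90.9  -1.6  28.   -2.5   3.8  24.6] 10.3083
-0.080 0.0235 [-82.9  -1.6  28.   -2.2   3.8  24.5] 10.6583
-0.072 0.0235 [-74.9  -1.6  28.1  -2.7   2.6  25. ] 11.0083
-0.064 0.0235 [-67.1  -1.6  28.1  -4.6   3.   24.9] 11.3583
-0.056 0.0235 [-59.1  -1.6  28.1  -4.5   3.5  25.8] 11.7083
-0.048 0.0235 [-51.1  -1.6  28.1  -4.9   5.   26.6] 12.0583
-0.040 0.0235 [-43.   -1.6  28.1  -5.2   4.6  27.4] 12.4083
-0.032 0.0235 [-35.   -1.6  28.1  -4.1   4.2  28.3] 12.7583
-0.024 0.0235 [-27.   -1.6  28.1  -5.6   3.7  28. ] 13.1083
-0.022 0.0235 [-25.2  -1.7  28.1  -5.9   4.3  27.7] 13.3583
-0.020 0.0235 [-23.3  -1.7  28.1  -6.8   3.4  27.6] 13.6083
-0.018 0.0235 [-21.3  -1.7  28.1  -6.8   3.8  27.8] 13.8583
-0.016 0.0235 [-19.3  -1.6  28.1  -6.    3.8  27.4] 14.1083
-0.014 0.0235 [-17.3  -1.7  28.1  -7.3   5.2  28. ] 14.3583
-0.012 0.0235 [-15.5  -2.   28.1  -8.6   2.8  26.4] 14.6083
-0.010 0.0235 [-15.   -2.1  28.1 -19.5   2.2  22.3] 14.8583
```

The carrier met the stop: travel 86.5 mm (expected 87), force jump to 19 N at x = -15.0. Now I'll release gently and check.

```bash
python3 - <<'E'
from rig import robot
from h import *
b=np.load("b.npy"); lat=.0016*NN
for x,z in ((-.0105,.028),(-.0125,.030),(-.0145,.0315),(-.0165,.033),(-.0175,.036)):
    robot.servo_line(at(x,z)+lat,speed=.02); print("%.4f %.4f"%(x,z),st(robot,b).round(1))
robot.servo_line(at(-.0175,.08)+lat,speed=.08); print(st(robot,b).round(1))
robot.servo_line(at(-.10,.25),speed=.2); robot.dwell(.2); shot(robot,"w5")
p,d=robot.grab_frame("scene"); cv2.imwrite("pics/scene5.png",cv2.resize(p[195:285,150:320,::-1],None,fx=4,fy=4,interpolation=cv2.INTER_CUBIC)); np.savez("scene5.npz",p=p,d=d)
p,d=robot.grab_frame("top"); np.savez("top5.npz",p=p,d=d)
print(robot.read_t())
a=np.load("w5.npz"); c=cam(robot.camera_info("wrist"),a["T"]); C=cloud(a["d"],c); S=(C-O)@D*1e3; L=(C-O)@NN*1e3
m=np.abs(L)<15
for lo in range(-165,70,5):
    k=m&(S>lo)&(S<=lo+5)
    if k.sum()>10: print(lo,"%.1f"%(1e3*np.median(C[...,2][k])),end="; ")
E
```

```text
-0.0105 0.0280 [-15.   -1.8  30.9 -22.2  -0.7   7. ]
-0.0125 0.0300 [-15.2  -1.   31.8 -13.5  -1.2   3.9]
-0.0145 0.0315 [-15.3   1.   32.   -6.3  -0.5   1.8]
-0.0165 0.0330 [-16.1   2.1  32.7   0.6  -0.1  -0.6]
-0.0175 0.0360 [-17.4   1.5  36.1   0.7   0.2  -0.2]
[-17.4   1.9  79.9   0.1  -0.8  -0.3]
18.575
-165 11.7; -160 12.2; -155 21.7; -150 21.7; -145 21.8; -140 335.0; -135 338.3; -130 357.1; -125 343.0; -120 22.1; -115 256.1; -110 264.0; -105 294.8; -100 294.8; -95 293.6; -90 21.9; -85 21.7; -80 21.7; -75 21.8; -70 21.9; -65 21.6; -60 21.6; -55 21.9; -50 21.8; -45 31.1; -40 31.8; -35 31.7; -30 31.4;
```

View pics/scene5.png

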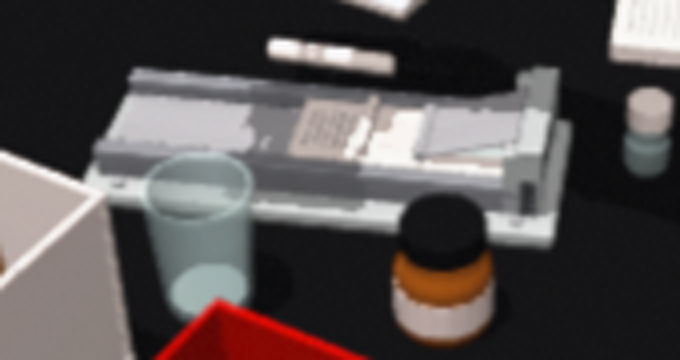

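View pics/w5.png

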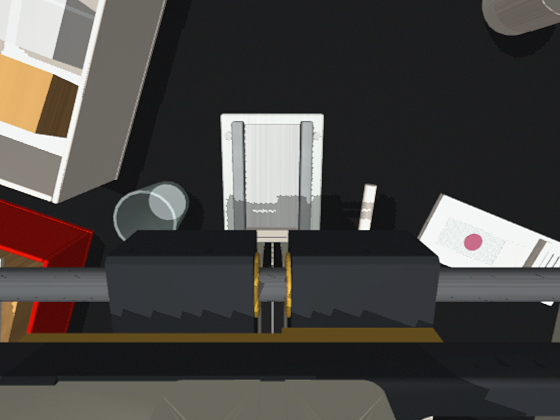

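The scene view shows the carrier under the clip spring (nose at the bridge, spring over its front at crop ~(470,130)) and the stage held down. w5 shows the emptied tail end of the dock. I'll check the tail position finely and the neighbours, then hand in.

```bash
python3 - <<'E'
from rig import robot
from h import *
a=np.load("w5.npz"); c=cam(robot.camera_info("wrist"),a["T"]); C=cloud(a["d"],c); S=(C-O)@D*1e3; L=(C-O)@NN*1e3; z=C[...,2]*1e3
k=(abs(L)<20)&(S>-60)&(S<-30)&(z>29)&(z<35); v,u=np.where(k)
print("tail S min per col",np.percentile([S[:,q][k[:,q]].min() for q in np.unique(u)],[10,50,90]))
t0=np.load("top0.npz");t5=np.load("top5.npz"); f=cam(robot.camera_info("top"))
for n,(r0,r1,c0,c1) in dict(beaker=(138,168,295,322),jar=(157,184,254,277),vial=(222,238,243,257),marker=(222,242,296,345),bottle=(228,258,405,444),box=(250,290,98,166)).items():
    print(n,"mean abs diff",np.abs(t0["p"][r0:r1,c0:c1].astype(int)-t5["p"][r0:r1,c0:c1]).mean().round(1))
C=cloud(t5["d"],f); S=(C-O)@D*1e3; L=(C-O)@NN*1e3
for lo in range(-70,100,6):
    k=(abs(L)<15)&(S>lo)&(S<=lo+6); 
    if k.sum()>3: print(lo,(1e3*np.median(C[...,2][k])).round(0),end="; ")
E
```

```text
tail S min per col [-44.4956 -44.1186 -43.8247]
beaker mean abs diff 7.8
jar mean abs diff 46.5
vial mean abs diff 71.9
marker mean abs diff 16.7
bottle mean abs diff 3.3
box mean abs diff 3.2
-70 688.0; -64 414.0; -58 520.0; -52 666.0; -46 668.0; -40 667.0; -34 665.0; -28 663.0; -22 661.0; -16 662.0; -10 663.0; -4 661.0; 2 655.0; 8 655.0; 14 656.0; 20 654.0; 26 654.0; 32 654.0; 38 657.0; 44 652.0; 50 660.0; 56 672.0; 62 679.0; 68 684.0; 74 687.0; 80 689.0; 86 692.0; 92 691.0; 98 694.0;
```

The arm hides the jar, vial and marker in the top view, so I'll compare them in the scene camera and hand in.

```bash
python3 - <<'E'
from rig import robot
from h import *
s0=np.load("scene0.npz")["p"].astype(int); s5=np.load("scene5.npz")["p"].astype(int)
for n,(r0,r1,c0,c1) in dict(jar=(245,280,246,275),vial=(216,240,304,320),marker=(203,214,215,250),beaker=(250,278,185,216)).items():
    x=s0[r0:r1,c0:c1].mean(2).astype(np.float32); y=s5[r0:r1,c0:c1].mean(2).astype(np.float32)
    print(n,abs(x-y).mean(),cv2.phaseCorrelate(x,y))
print(robot.read_force(),robot.read_t()); robot.job_done()
E
```

```text
jar 0.7169128 ((-0.023805071978999948, -0.02035507446506557), 0.9820232234619282)
vial 17.109375 ((-0.04821853871820991, 0.41191710966245054), 0.9472315208986402)
marker 13.736796 ((-0.1699236895170131, 0.1404568072579373), 0.9921811272700628)
beaker 0.6797235 ((0.0136106853818454, 0.02809055185512399), 1.027665314078331)
[-0.2364  0.1876 -0.182 ] 18.575
the job is handed in; nothing more can be done
```

The carrier is loaded and clamped under the clip spring, and I handed the job in at 18.6 s with the robot clear of everything.

- **Press:** The closed fingertips pressed the pad until the stage bottomed, with the pad top at 27.9 mm and about 30 N. I held about 22–30 N during the push.
- **Push:** The carrier travelled 86.5 mm against 87 mm expected. The push force then jumped from about 8 N to 20 N at the stop, and I let go in small steps.
- **Final position:** The tail measured at dock x = -44 to -45 mm, where full loading calls for -45 mm. The stage top is at 21.8 mm, about 6 mm down where about 5 mm was expected. I take that as clamped.
- **Neighbours:** The jar and beaker show no change in the scene camera. The vial and marker matched to within half a pixel, but their brightness changed, probably from the arm's shadow. The bottle and slide box showed little change in the top view.

**Checks that disagreed or fell short:**
- The two-view heights for the carrier's tail edge and the base came out about 4 mm low. The depth readings and the contact height agreed with the given sizes, so I relied on those.
- The arm hid the dock in the last top view. I did not measure the nose directly; its position follows from the tail position and the contact force.

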